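# Turn the sample carousel to the marker

### The job

Turn the sample carousel on the shop counter until the one short, wide jar among the bottles stands squarely in front of the point of the white metal arrow that lies on the counter. Turn it by gently pushing a spoke of the black star handle on top with one finger, either way round; do not touch the jar, the bottles, their cups or the tray, and leave all four standing in their cups. Grasp and lift nothing, leave the other things on the counter alone, and finish with the hand clear.

Things in the scene. Friction and masses are not known exactly. Their poses are not given: they have to be found in the camera images.
- carousel (a joint): turning angle of the carousel in rad, 0 at the start, grows anticlockwise seen from above. It turns endlessly either way about its upright axis, with a steady friction of 0.13 N m (2 to 3 N at a spoke), and stays where it is left. Its round wooden tray is 308 mm across, top 18 mm above the counter
- axis (a point): fixed point on the carousel's upright axis at the height of the spokes' centre line, 150 mm above the counter
- spoke_a (a point): centre of the ball end (22 mm across) of one spoke of the star handle, 85 mm from the axis, 150 mm above the counter
- spoke_b (a point): centre of the ball end (22 mm across) of one spoke of the star handle, 85 mm from the axis, 150 mm above the counter
- spoke_c (a point): centre of the ball end (22 mm across) of one spoke of the star handle, 85 mm from the axis, 150 mm above the counter
- squat_center (a point): the short wide brown jar with a broad black lid, 55 mm across, 56 mm tall, standing loose in a cup; the point is its centre, half-way up
- slim1_center (a point): brown bottle with a narrow neck, 48 mm across, 96 mm tall, standing loose in a cup; the point is its centre, half-way up
- slim2_center (a point): brown bottle with a narrow neck, 48 mm across, 96 mm tall, standing loose in a cup; the point is its centre, half-way up
- slim3_center (a point): brown bottle with a narrow neck, 48 mm across, 96 mm tall, standing loose in a cup; the point is its centre, half-way up
- point (a point): the tip of the white metal arrow, a fixed plate 90 mm long (head 59 mm wide, shaft 20 mm), 12 mm thick lying on the counter beside the tray, pointing at the axis; the tip is 165 mm from the axis, 12 mm above the counter
- place (a point): where the jar's centre must come: on the line from the arrow's tip to the axis, 115 mm from the axis, 49 mm above the counter
- flask_center (a point): bystander: green bottle, 68 mm across, 190 mm tall, loose; the point is its centre
- can_center (a point): bystander: can, 66 mm across, 115 mm tall, loose; the point is its centre
- carton_center (a point): bystander: cardboard carton 50 x 70 x 60 mm tall, loose; the point is its centre
- star: the black star handle on a central post 24 mm thick; hub 44 mm across, 20 mm tall; three level round spokes, 14 mm thick (143 to 157 mm above the counter), a third of a turn apart; under them it is free down to the bottle tops, at most 117 mm above the counter. Origin on the axis, 150 mm above the counter, x along spoke_a, z up
- tray: the round wooden tray with four aluminium cups, the jar or a bottle in each: 68 mm across, inside 60 mm, rims 40 mm and floors 21 mm above the counter. Origin on the axis at the wooden top, 18 mm above the counter; cups lie 115 mm out along its +x, +y, -x and -y axes

How it is judged:
By the outcome, as a careful person would: the job done as asked, in the order asked, and still so for the second after the job is handed in, with the robot touching nothing.
It also fails if it takes over 58 s, if anything falls off the work surface, if the arm or the gripper's body presses on something with over 40 N, if the wrist force passes 120 N, or if a joint passes its speed limit or range.

### The arm

A 6-joint arm with a two-finger parallel gripper is mounted at the origin on the work surface. World frame = base frame: x ahead of the robot, y to its left, z up, the work surface at z = 0. Lengths are in m, angles in rad, forces in N, time in s.
With the tool pointing down it reaches from about 0.3 to 0.775 m from the base axis. Payload 14.6 kg.
Tool frame: the origin (TCP) lies at the very end of the fingers, on their centre line; the grasp point (between the pads) lies 19 mm behind it; z points along the fingers, y is the direction in which the jaws open and shut (so a half turn about z gives the same grasp; the last joint's range is limited). The gripper opens to 94 mm and grips with 3 to 60 N. Pads are 16 mm wide; open, the fingers measure 119 mm over their backs; the gripper's body (75 mm by 177 mm) begins 78 mm behind the grasp point.
Start: joints at [1.216, 0.3, 1.521, -0, 1.321, -0.067], TCP at [0.156, 0.527, 0.205] pointing down, gripper open.
Joint ranges: [-3.03, 3.03], [-0.79, 2.21], [0.23, 2.52], [-1.04, 4.18], [0, 3.07], [-2.55, 2.55]. Speed limits (rad/s): [2.22, 2.22, 2.57, 3.14, 3.14, 3.14].

### API

Orientations are given as [roll, pitch, yaw] about the fixed x, y, z axes, in that order (R = Rz(yaw) Ry(pitch) Rx(roll)).
In Python, from station import get_obs, vision, hand_in gives the robot as it stands.
- The arm moves only by the tool play_rows, never from a script. Its argument "moves" is a list of rows, each an object with "claw": the opening, from 0 (shut) to 1 (fully open); "linear": the shift along the tool's x, y, z in mm, a list of three; "turn": the turn, a rotation vector about the tool's x, y, z in rad, a list of three. In form: [{"claw": claw, "linear": [tx, ty, tz], "turn": [ax, ay, az]}, ...]. A call has 1 to 8 rows; each row is the pose to reach, as a shift and turn from the pose measured when the call began, along the tool's axes at that moment; what a row does not reach only later rows make up. A row lasts 1/8 s, in which the tool goes at most 62.5 mm and 10.7 degrees, less where a joint would pass 70% of its speed; a pose out of reach is approached as far as the arm can. A call with a gripper value outside its range is refused whole. The fingers move at their own pace and stop on an object; "force" is the grip in N (left out, the last holds). Time passes only in rows, so rows that repeat a pose let the fingers close. It gives the time, the measured TCP pose, the force and the opening at its end, in the units of the state.
- get_obs(): the state, without advancing time (a new reading comes with each control period).
- vision.camera(name): name is "side" or "top" or "wrist"; returns the picture (400x640x3 uint8, blue, green, red); there is no depth.
- vision.camera_info(name): a dict with "camera_matrix" (3x3 intrinsics, pixels), "rvec" (rotation vector, rad) and "tvec" (3), from world to camera coordinates, as OpenCV has them; the wrist camera has in their place "mount" (4x4, takes a point from camera to tool coordinates, whose origin is the TCP and whose axes are the flange's). Camera axes: x right, y down, z forward; pixel columns grow to the right and rows downward; lengths in m; the calibration is good to about 2 mm. A picture is of the moment at which its call begins: read the wrist's pose just before it. camera_info takes no time and is no camera call.
- hand_in(): hands the job in, once; it reports no verdict.
The state is a dict: "time_s": time; "qpos": joint angles; "joint_vel": joint speeds; "tau": joint torques, N m; "ee_pos": TCP position; "eef_rot": TCP orientation; "force": force on the tool from outside, world axes, zero at the start; "moment": the same for the moment, N m; "grip_width": finger opening in m.
Only numpy, scipy, OpenCV 4.12 (cv2) and the standard library are available. Lean on these libraries where they do the work, as an engineer would, in place of code of your own. Each camera call takes 0.05 s, during which the arm holds its last target.

## Working session

There is one attempt and no reset: what is moved stays moved. The work goes in short steps, Python scripts to look and compute and a tool call to move; the robot and the scene stay as the last step left them, time stands still between calls to the robot, and variables do not carry over. Pictures are saved under pics/ and viewed, and the job is handed in when it is done.

Besides the shell and the picture viewer there is one more tool, called after ">>>" as name(argument=value, ...), one argument or row to a line, values as JSON. play_rows: Moves the arm, as the interface text tells. Its arguments: {"type":"object","properties":{"moves":{"type":"array","items":{"type":"object","properties":{"claw":{"type":"number"},"linear":{"type":"array","items":{"type":"number"}},"turn":{"type":"array","items":{"type":"number"}}}}},"force":{"type":"number"}},"required":["moves"]}

```bash
mkdir -p pics; ls
python3 - <<'E'
from station import get_obs, vision
import cv2
o=get_obs();print(o)
for n in("side","top"):
    cv2.imwrite(f"pics/{n}0.png",vision.camera(n)); print(n,vision.camera_info(n))
print(vision.camera_info("wrist"))
E
```

```text
pics
{'time_s': 0.0, 'qpos': array([ 1.21637562e+00,  3.00462791e-01,  1.52157036e+00, -3.64211221e-05,
        1.32071604e+00, -6.65944328e-02]), 'joint_vel': array([ 0.00099469, -0.0007012 , -0.00043792, -0.00012428, -0.00179608,
        0.00061535]), 'tau': array([ 1.09687312e-04, -5.31815422e+01, -3.52723145e+01,  7.08407722e-02,
        2.44256324e-02, -9.28071904e-05]), 'ee_pos': array([0.15604513, 0.52712441, 0.20489543]), 'eef_rot': array([-3.14043633e+00, -4.17628963e-05,  2.85377539e+00]), 'force': array([ 0.50631884, -0.07622018, -0.16094022]), 'moment': array([0.04845058, 0.00571537, 0.00518639]), 'grip_width': 0.09368112235359732}
side {'camera_matrix': array([[496.96374285,   0.        , 320.04537712],
       [  0.        , 496.96374285, 213.58716517],
       [  0.        ,   0.        ,   1.        ]]), 'rvec': array([ 0.27477152, -2.66946544,  1.46807119]), 'tvec': array([0.55395255, 0.16214491, 1.42138613])}
top {'camera_matrix': array([[404.59027789,   0.        , 325.07181793],
       [  0.        , 404.59027789, 198.86658454],
       [  0.        ,   0.        ,   1.        ]]), 'rvec': array([ 2.14213018, -2.12842599,  0.1518695 ]), 'tvec': array([0.01047514, 0.59951574, 1.12366308])}
{'camera_matrix': array([[307.8001367 ,   0.        , 321.11069992],
       [  0.        , 307.8001367 , 199.45262745],
       [  0.        ,   0.        ,   1.        ]]), 'mount': array([[ 6.40587888e-05, -9.73184543e-01, -2.30025741e-01,
         6.55021192e-02],
       [ 9.99999742e-01,  2.26840020e-04, -6.81221277e-04,
        -3.93856346e-04],
       [ 7.15133061e-04, -2.30025638e-01,  9.73184307e-01,
        -1.79061948e-01],
       [ 0.00000000e+00,  0.00000000e+00,  0.00000000e+00,
         1.00000000e+00]])}
```

View pics/side0.png

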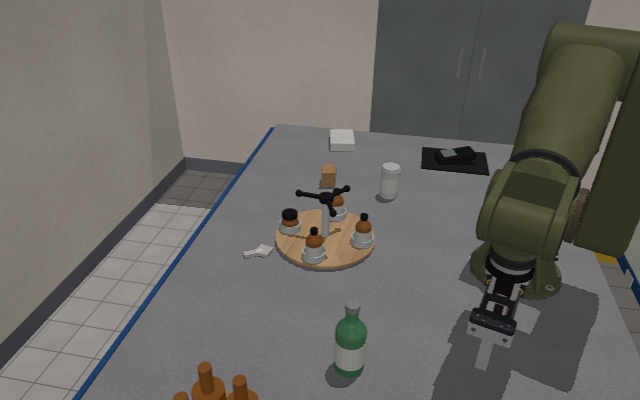

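View pics/top0.png

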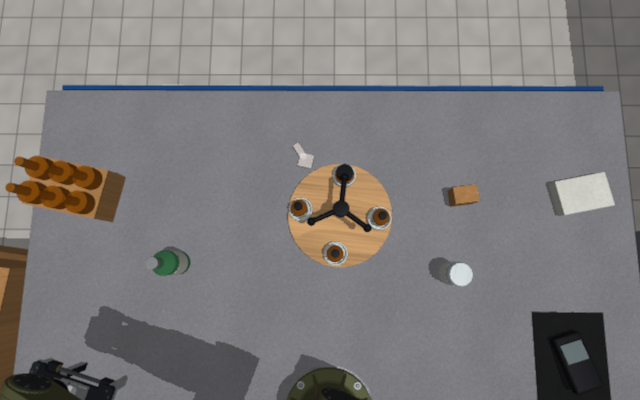

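The top view shows the carousel at about (340,213), the jar at about (345,174) half under a spoke ball, the arrow at (303,155) and slim bottles at (300,209), (379,217) and (336,253). I'll measure more closely on a zoom.

```bash
cat > h.py <<'E'
import numpy as np, cv2
from station import get_obs, vision
def ray(n,uv):
    c=vision.camera_info(n);R,_=cv2.Rodrigues(c["rvec"]);p=cv2.undistortPoints(np.array([[uv]],float),c["camera_matrix"],None)[0,0]
    return -R.T@c["tvec"], R.T@np.array([p[0],p[1],1.])
def onz(n,uv,z):
    o,d=ray(n,uv);return o+d*(z-o[2])/d[2]
def proj(n,P):
    c=vision.camera_info(n);return cv2.projectPoints(np.array([P],float),c["rvec"],c["tvec"],c["camera_matrix"],None)[0].ravel()
E
python3 - <<'E'
import cv2,numpy as np
from h import *
t=cv2.imread("pics/top0.png");c=t[130:280,270:410]
cv2.imwrite("pics/topz.png",cv2.resize(c,None,fx=4,fy=4,interpolation=cv2.INTER_CUBIC)[:600])
s=cv2.imread("pics/side0.png");c=s[170:280,230:390]
cv2.imwrite("pics/sidez.png",cv2.resize(c,None,fx=5,fy=5,interpolation=cv2.INTER_CUBIC))
# tray by wood color
hsv=cv2.cvtColor(t,cv2.COLOR_BGR2HSV)
m=cv2.inRange(hsv,(8,50,100),(25,160,255))
m[:, :270]=0;m[:,410:]=0
cn=max(cv2.findContours(m,cv2.RETR_EXTERNAL,cv2.CHAIN_APPROX_NONE)[0],key=cv2.contourArea)
p=cv2.convexHull(cn)[:,0,:].astype(float)
P=np.array([onz("top",q,0.018)[:2] for q in p])
A=np.c_[2*P,np.ones(len(P))];x=np.linalg.lstsq(A,(P**2).sum(1),rcond=None)[0]
print("tray centre",x[:2],"r",np.sqrt(x[2]+x[:2]@x[:2]))
# arrow white
g=t[130:175,280:320];m=((g.min(2)>165)).astype(np.uint8)
for k in cv2.findContours(m,cv2.RETR_EXTERNAL,cv2.CHAIN_APPROX_NONE)[0]:
    print(cv2.contourArea(k),cv2.boundingRect(k))
# black
m=((t[130:280,270:410].max(2)<50)).astype(np.uint8)
for k in cv2.findContours(m,cv2.RETR_EXTERNAL,cv2.CHAIN_APPROX_NONE)[0]:
    print('blk',cv2.contourArea(k),cv2.boundingRect(k))
E
```

```text
tray centre [ 0.5423858  -0.02683749] r 0.14157724436720392
187.5 (14, 13, 19, 25)
blk 31.5 (61, 120, 8, 7)
blk 36.5 (109, 82, 8, 7)
blk 39.0 (24, 72, 8, 8)
blk 621.5 (38, 35, 63, 67)
```

View pics/topz.png

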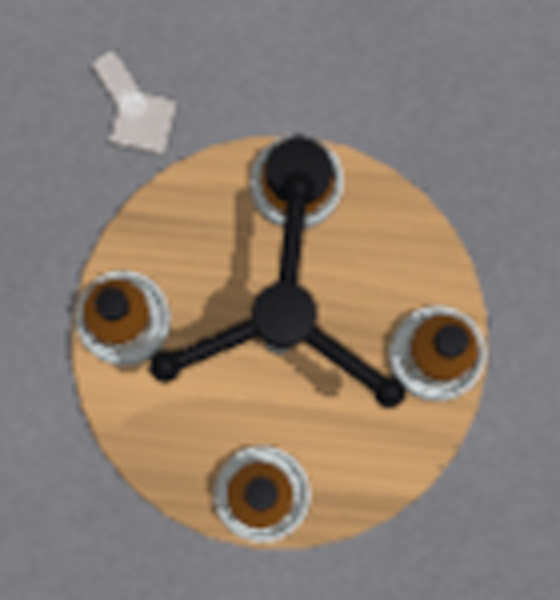

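View pics/sidez.png

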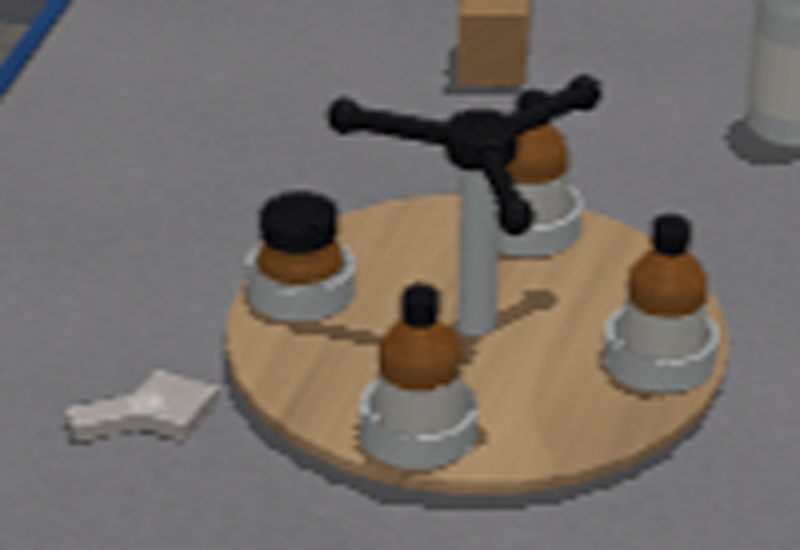

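Run:
```python
from h import *
def f(u,v,z): return onz("top",(270+(u+.5)/4-.5,130+(v+.5)/4-.5),z)[:2]
hub=f(283.5,314,.155);print("hub",hub)
t=cv2.imread("pics/top0.png");hsv=cv2.cvtColor(t,cv2.COLOR_BGR2HSV)
# tray edge: manual points
E=[(73,320),(487,330),(280,549),(300,134),(130,190),(440,470),(130,485),(440,180)]
P=np.array([f(*e,.018) for e in E]);print(np.linalg.norm(P-hub,axis=1))
A=np.c_[2*P,np.ones(len(P))];x=np.linalg.lstsq(A,(P**2).sum(1),rcond=None)[0]
c=x[:2];print("tray",c,np.sqrt(x[2]+c@c))
for nm,uv,z in[("sa",(299,187),.15),("sb",(165,368),.15),("sc",(388,396),.15),("jarlid",(299,169),.077),("s1",(113,303),.117),("s2",(451,340),.117),("s3",(261,493),.117),("cupL",(122,318),.04),("cupR",(437,353),.04),("cupB",(261,494),.04),("cupT",(297,180),.04),("tip",(166,152),.012),("tail",(105,60),.012),("c1",(112,147),.012),("c2",(175,100),.012)]:
    p=f(*uv,z);d=p-c;d2=p-hub;print(nm,p.round(4),np.hypot(*d).round(4),np.degrees(np.arctan2(d[1],d[0])).round(2),'| hub',np.hypot(*d2).round(4),np.degrees(np.arctan2(d2[1],d2[0])).round(2))
def s(u,v,z): return onz("side",(230+(u+.5)/5-.5,170+(v+.5)/5-.5),z)[:2]
print("side hub",s(481,137,.155),"tip",s(219,388,.012),"balls",s(346,116,.15),s(586,92,.15),s(514,217,.15),"jarlid top",s(299,209,.077))
```

```text
hub [ 0.55830493 -0.02755176]
[0.15245065 0.15331861 0.15288168 0.15529932 0.15722052 0.1511856
 0.15249148 0.16960782]
tray [ 0.56313647 -0.02976058] 0.15549345462147085
sa [ 0.644  -0.0378] 0.0813 -5.7 | hub 0.0863 -6.84
sb [0.523  0.0496] 0.0889 116.85 | hub 0.0849 114.61
sc [ 0.5056 -0.0957] 0.0875 -131.12 | hub 0.0861 -127.73
jarlid [ 0.6727 -0.0404] 0.11 -5.55 | hub 0.1151 -6.41
s1 [0.5702 0.087 ] 0.117 86.54 | hub 0.1152 84.07
s2 [ 0.5463 -0.1413] 0.1128 -98.57 | hub 0.1144 -96.01
s3 [ 0.4432 -0.0137] 0.121 172.39 | hub 0.1159 173.16
cupL [0.5699 0.0865] 0.1165 86.65 | hub 0.1147 84.17
cupR [ 0.5458 -0.1411] 0.1127 -98.83 | hub 0.1142 -96.26
cupB [ 0.4442 -0.0147] 0.1199 172.76 | hub 0.1148 173.55
cupT [ 0.6727 -0.0402] 0.1101 -5.46 | hub 0.1151 -6.33
tip [0.6999 0.0575] 0.1623 32.55 | hub 0.1652 31.0
tail [0.7714 0.1049] 0.248 32.88 | hub 0.2509 31.86
c1 [0.7036 0.0984] 0.1901 42.37 | hub 0.1923 40.91
c2 [0.7403 0.0512] 0.1948 24.56 | hub 0.1983 23.4
side hub [ 0.55573211 -0.02826678] tip [0.69553172 0.05586673] balls [ 0.64019071 -0.04312263] [ 0.50507832 -0.10329839] [0.52287137 0.04555963] jarlid top [ 0.67178462 -0.04845832]
```

```bash
cat >> h.py <<'E'
from scipy.spatial.transform import Rotation as Ro
HUB=np.array([.5575,-.028])
def shift(P):
    o=get_obs();R=Ro.from_euler('xyz',o["eef_rot"]).as_matrix()
    return (R.T@(np.array(P)-o["ee_pos"])*1000).round(1)
def fp(phi,r=.058,d=.0195,z=.133):
    a=np.radians(phi);return np.r_[HUB+r*np.array([np.cos(a),np.sin(a)])-d*np.array([-np.sin(a),np.cos(a)]),z]
E
python3 - <<'E'
from h import *
T=fp(-6.6,d=.065,z=.30);print(T,shift(T),shift([.156,.527,.30]))
for n,uv,z in(("top",(180,261),.1),("top",(460,273),.115)): print(onz(n,uv,z))
E
```

```text
[ 0.60764471 -0.09923558  0.3       ] [-610.8 -472.6  -94.6] [ -0.   -0.3 -95. ]
[0.41884178 0.40485349 0.1       ]
[ 0.39303419 -0.34356723  0.115     ]
```

>>> play_rows(
  moves=[
    {"claw": 0, "linear": [0, 0, -60], "turn": [0, 0, -0.15]},
    {"claw": 0, "linear": [-20, -15, -95], "turn": [0, 0, -0.3]},
    {"claw": 0, "linear": [-65, -50, -95], "turn": [0, 0, -0.45]},
    {"claw": 0, "linear": [-110, -85, -95], "turn": [0, 0, -0.5]},
    {"claw": 0, "linear": [-155, -120, -95], "turn": [0, 0, -0.5]},
    {"claw": 0, "linear": [-200, -155, -95], "turn": [0, 0, -0.5]},
    {"claw": 0, "linear": [-245, -190, -95], "turn": [0, 0, -0.5]},
    {"claw": 0, "linear": [-290, -225, -95], "turn": [0, 0, -0.5]},
  ],
)

```text
time_s: 1.1
ee_pos: [0.3709, 0.2275, 0.3001]
eef_rot: [-3.141, -0.001, -2.929]
force: [1.0, 0.1, -0.3]
grip_width: 0.0175
```

Run:
```python
from h import *
T=fp(-6.6,d=.065,z=.30);print(shift(T),get_obs()["qpos"].round(2),np.degrees(get_obs()["eef_rot"]))
```

```text
[-1.625e+02 -3.693e+02  3.000e-01] [ 0.47 -0.02  1.67 -0.    1.5  -1.32] [-1.79950766e+02 -3.61760170e-02 -1.67836619e+02]
```

>>> play_rows(
  moves=[
    {"claw": 0, "linear": [-21, -47, 0], "turn": [0, 0, 0]},
    {"claw": 0, "linear": [-42, -94, 0], "turn": [0, 0, 0]},
    {"claw": 0, "linear": [-63, -141, 0], "turn": [0, 0, 0]},
    {"claw": 0, "linear": [-84, -188, 0], "turn": [0, 0, 0]},
    {"claw": 0, "linear": [-105, -235, 0], "turn": [0, 0, 0]},
    {"claw": 0, "linear": [-125, -282, 0], "turn": [0, 0, 0]},
    {"claw": 0, "linear": [-145, -330, 0], "turn": [0, 0, 0]},
    {"claw": 0, "linear": [-162, -369, 0], "turn": [0, 0, 0]},
  ],
)

```text
time_s: 2.1
ee_pos: [0.6078, -0.1009, 0.2997]
eef_rot: [-3.141, -0.001, -2.93]
force: [-0.1, -0.4, 1.2]
grip_width: 0.0003
```

Run:
```python
from h import *
cv2.imwrite("pics/w1.png",vision.camera("wrist"));cv2.imwrite("pics/t1.png",vision.camera("top"))
o=get_obs();print(o["ee_pos"],o["qpos"].round(2),o["grip_width"])
print(shift(fp(-6.6,d=.065)))
for phi in(-6.6,0,10,20,30): print(phi,shift(fp(phi)))
```

```text
[ 0.60799996 -0.10212547  0.29847327] [-0.23  0.41  1.16 -0.    1.57 -2.01] 0.0005273466816619808
[ -0.7   2.9 165.5]
-6.6 [-15.2  46.1 165.4]
0 [-19.2  51.9 165.4]
10 [-23.8  61.5 165.4]
20 [-26.6  71.8 165.4]
30 [-27.7  82.4 165.4]
```

View pics/w1.png

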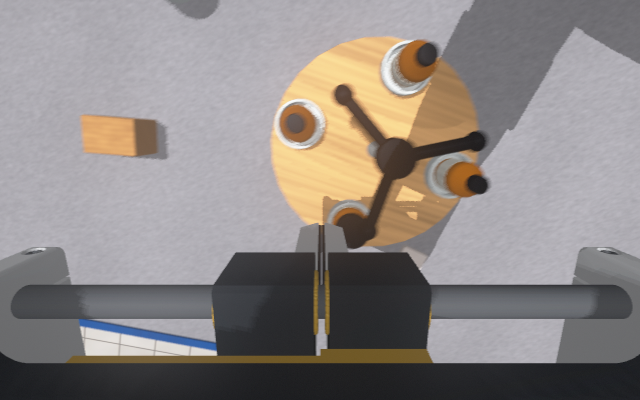

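The wrist view shows the closed fingers at (322,230), beside the jar spoke (370,215) and clear of it. I'm descending.

>>> play_rows(
  moves=[
    {"claw": 0, "linear": [0, 0, 45], "turn": [0, 0, 0]},
    {"claw": 0, "linear": [0, 1, 90], "turn": [0, 0, 0]},
    {"claw": 0, "linear": [0, 2, 130], "turn": [0, 0, 0]},
    {"claw": 0, "linear": [0, 3, 155], "turn": [0, 0, 0]},
    {"claw": 0, "linear": [0, 3, 165], "turn": [0, 0, 0]},
    {"claw": 0, "linear": [0, 3, 165], "turn": [0, 0, 0]},
  ],
)

```text
time_s: 2.95
ee_pos: [0.6069, -0.0991, 0.1336]
eef_rot: [-3.142, -0.003, -2.932]
force: [0.4, 1.2, 0.0]
grip_width: 0.0006
```

Run:
```python
from h import *
s=vision.camera("side");cv2.imwrite("pics/s2.png",cv2.resize(s[150:300,220:420],None,fx=4,fy=4,interpolation=cv2.INTER_CUBIC))
o=get_obs();print(o["ee_pos"],o["force"])
for phi in(-6.6,0,5,10,15,20,25,31.5): print(phi,shift(fp(phi)))
```

```text
[ 0.60720756 -0.0992418   0.13440333] [ 1.12433511  0.0613038  -0.43258676]
-6.6 [-14.9  43.    1.3]
0 [-18.9  48.9   1.3]
5 [-21.4  53.6   1.3]
10 [-23.5  58.5   1.3]
15 [-25.1  63.6   1.3]
20 [-26.3  68.8   1.3]
25 [-27.1  74.1   1.3]
31.5 [-27.4  81.    1.3]
```

View pics/s2.png

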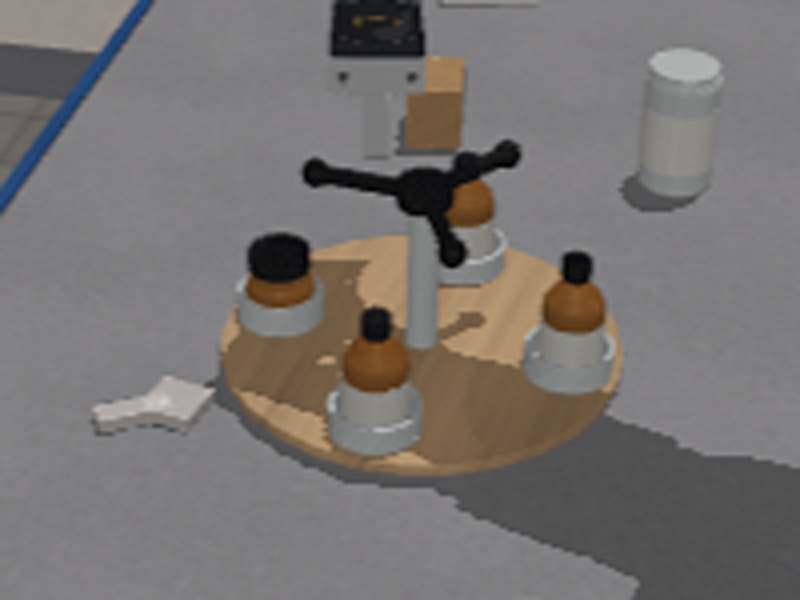

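The finger (377,130 in the zoom) is down behind the spoke and clear of it. First push goes to about 18°, slowly.

>>> play_rows(
  moves=[
    {"claw": 0, "linear": [-8, 18, 1], "turn": [0, 0, 0]},
    {"claw": 0, "linear": [-12, 32, 1], "turn": [0, 0, 0]},
    {"claw": 0, "linear": [-14, 40, 1], "turn": [0, 0, 0]},
    {"claw": 0, "linear": [-17, 45, 1], "turn": [0, 0, 0]},
    {"claw": 0, "linear": [-20, 50, 1], "turn": [0, 0, 0]},
    {"claw": 0, "linear": [-22, 54, 1], "turn": [0, 0, 0]},
    {"claw": 0, "linear": [-24, 58, 1], "turn": [0, 0, 0]},
    {"claw": 0, "linear": [-25, 62, 1], "turn": [0, 0, 0]},
  ],
)

```text
time_s: 4.0
ee_pos: [0.6188, -0.0333, 0.1332]
eef_rot: [-3.141, -0.002, -2.932]
force: [-0.8, -2.7, 0.2]
grip_width: 0.0001
```

```bash
cat > look.py <<'E'
from h import *
import sys
n=sys.argv[1]
s=vision.camera("side");t=vision.camera("top")
a=cv2.resize(s[170:280,230:390],None,fx=5,fy=5,interpolation=cv2.INTER_CUBIC);b=cv2.resize(t[130:280,270:410],None,fx=4,fy=4,interpolation=cv2.INTER_CUBIC)
cv2.imwrite(f"pics/s{n}.png",a);cv2.imwrite(f"pics/t{n}.png",b)
o=get_obs();print(o["ee_pos"],o["force"],o["time_s"])
for phi in map(float,sys.argv[2:]): print(phi,shift(fp(phi)))
E
python3 look.py 3 10 15 20 25 28 31.5
```

```text
[ 0.61881993 -0.03282337  0.13325451] [-0.02554587  0.33660171 -0.31726691] 4.1
10.0 [ 1.7 -4.   0.3]
15.0 [0.  1.  0.3]
20.0 [-1.2  6.2  0.3]
25.0 [-1.9 11.5  0.2]
28.0 [-2.2 14.7  0.2]
31.5 [-2.2 18.4  0.2]
```

View pics/t3.png

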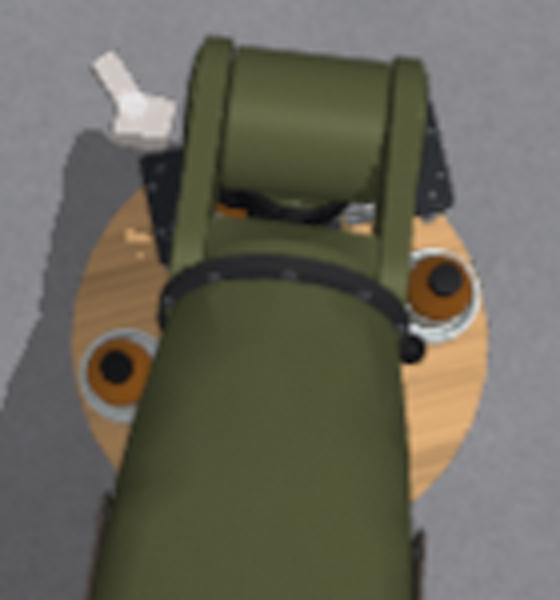

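View pics/s3.png

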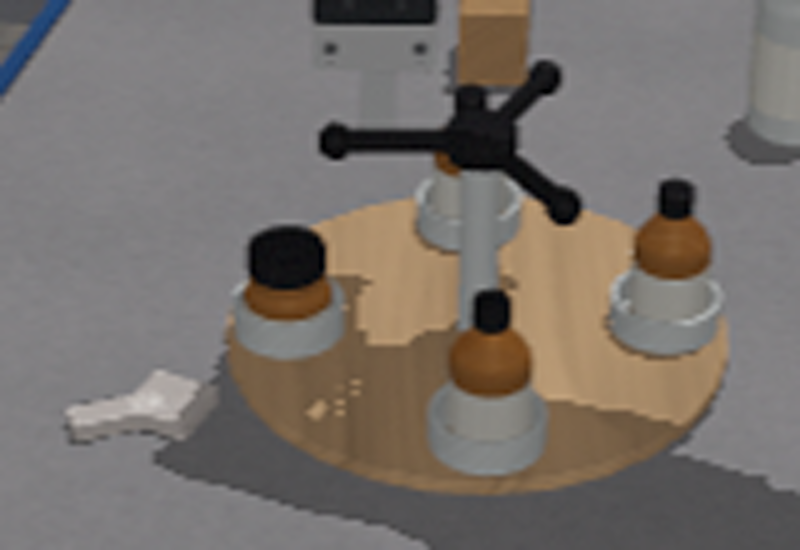

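```bash
cat >> h.py <<'E'
def pol(n,u,v,z):
    p=onz("top",(270+(u+.5)/4-.5,130+(v+.5)/4-.5),z)[:2] if n=="top" else onz("side",(230+(u+.5)/5-.5,170+(v+.5)/5-.5),z)[:2]
    d=p-(HUB if n=="top" else np.array([.5557,-.0283]));return np.hypot(*d).round(4),np.degrees(np.arctan2(d[1],d[0])).round(2)
E
python3 - <<'E'
from h import *
print(pol("top",443,279,.117),pol("top",116,367,.117),pol("top",411,349,.15))
print("side sa,sb,sc now", pol("side",336,141,.15),pol("side",564,205,.15),pol("side",546,77,.15))
print("before", pol("side",346,116,.15),pol("side",514,217,.15),pol("side",586,92,.15))
print("jar now/before",pol("side",287,244,.077),pol("side",299,209,.077),"tip",pol("side",219,388,.012))
E
```

```text
(np.float64(0.1127), np.float64(-74.36)) (np.float64(0.1164), np.float64(105.35)) (np.float64(0.0856), np.float64(-104.27))
side sa,sb,sc now (np.float64(0.0848), np.float64(10.07)) (np.float64(0.0802), np.float64(136.39)) (np.float64(0.0912), np.float64(-105.16))
before (np.float64(0.0858), np.float64(-9.95)) (np.float64(0.0808), np.float64(113.96)) (np.float64(0.0905), np.float64(-124.02))
jar now/before (np.float64(0.1151), np.float64(9.83)) (np.float64(0.1178), np.float64(-9.85)) tip (np.float64(0.1632), np.float64(31.04))
```

The carousel has turned about 21°, with everything upright and the finger model matching. I'm pushing on to just short of the target.

>>> play_rows(
  moves=[
    {"claw": 0, "linear": [-1, 4, 0], "turn": [0, 0, 0]},
    {"claw": 0, "linear": [-1, 7, 0], "turn": [0, 0, 0]},
    {"claw": 0, "linear": [-2, 10, 0], "turn": [0, 0, 0]},
    {"claw": 0, "linear": [-2, 12.5, 0], "turn": [0, 0, 0]},
    {"claw": 0, "linear": [-2, 14.5, 0], "turn": [0, 0, 0]},
    {"claw": 0, "linear": [-2, 16, 0], "turn": [0, 0, 0]},
    {"claw": 0, "linear": [-2, 16, 0], "turn": [0, 0, 0]},
  ],
)

```text
time_s: 4.97
ee_pos: [0.6175, -0.0165, 0.1333]
eef_rot: [3.142, -0.002, -2.932]
force: [0.1, -1.0, 0.5]
grip_width: 0.0001
```

```bash
python3 look.py 4 28 29 30 31.5
```

```text
[ 0.61748719 -0.01659571  0.13326901] [ 0.08029652 -0.22830022 -0.38692157] 5.075
28.0 [-0.1 -1.4  0.3]
29.0 [-0.1 -0.4  0.3]
30.0 [-0.1  0.7  0.3]
31.5 [-0.1  2.3  0.3]
```

View pics/t4.png

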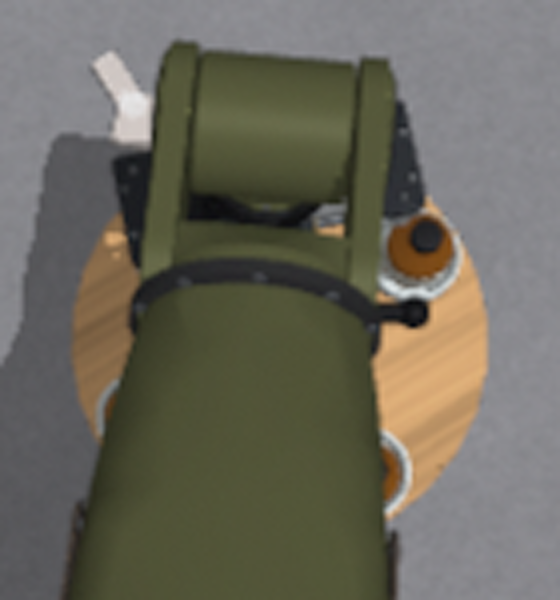

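View pics/s4.png

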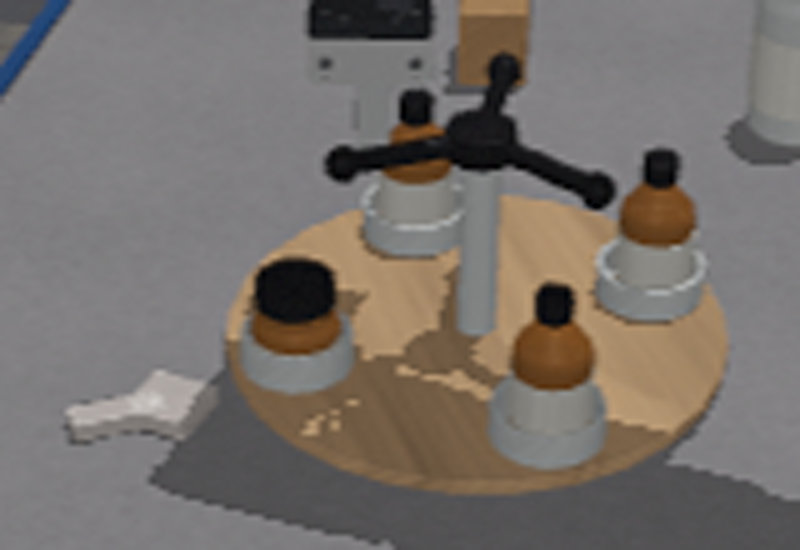

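The jar is close to the arrow. I'm backing off the spoke and lifting clear for an unobstructed measurement.

>>> play_rows(
  moves=[
    {"claw": 0, "linear": [0, -15, 0], "turn": [0, 0, 0]},
    {"claw": 0, "linear": [0, -35, -10], "turn": [0, 0, 0]},
    {"claw": 0, "linear": [0, -50, -55], "turn": [0, 0, 0]},
    {"claw": 0, "linear": [0, -80, -100], "turn": [0, 0, 0]},
    {"claw": 0, "linear": [0, -130, -120], "turn": [0, 0, 0]},
    {"claw": 0, "linear": [0, -185, -120], "turn": [0, 0, 0]},
    {"claw": 0, "linear": [0, -240, -120], "turn": [0, 0, 0]},
    {"claw": 0, "linear": [0, -270, -120], "turn": [0, 0, 0]},
  ],
)

```text
time_s: 6.08
ee_pos: [0.6732, -0.285, 0.2534]
eef_rot: [-3.141, -0.002, -2.935]
force: [-0.3, 0.3, 0.2]
grip_width: 0.0004
```

```bash
python3 look.py 5
```

```text
[ 0.67306701 -0.28523062  0.25264801] [ 0.45447212  0.29154924 -0.99810805] 6.175
```

View pics/t5.png

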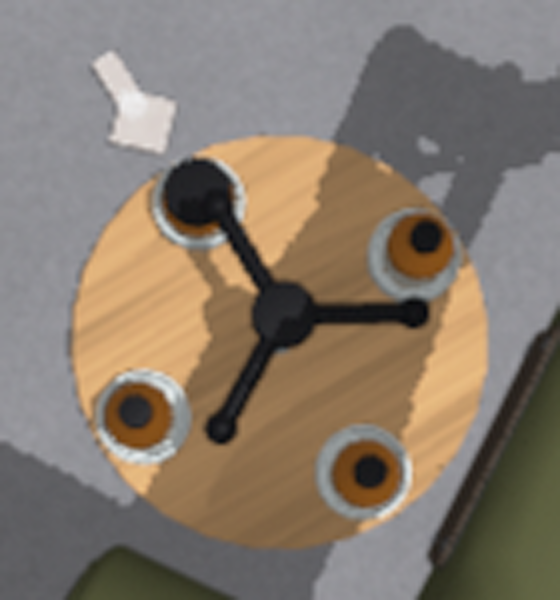

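View pics/s5.png

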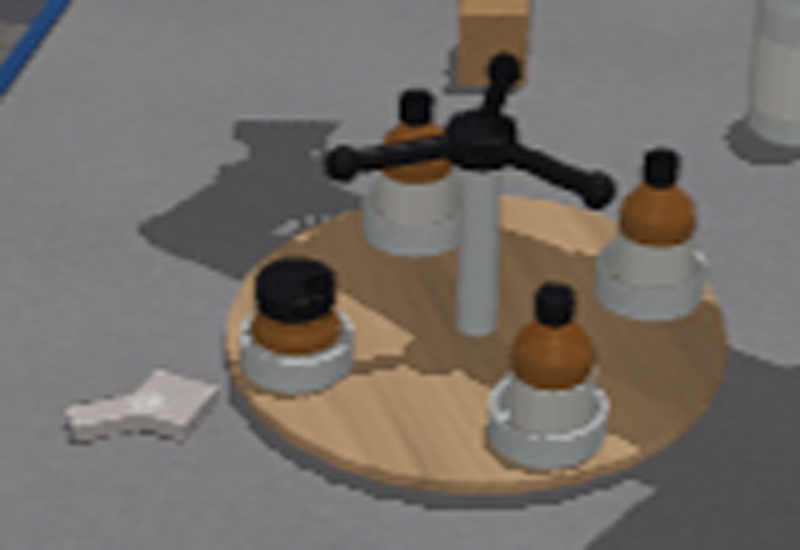

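Run:
```python
from h import *
f=lambda u,v,z: onz("top",(270+(u+.5)/4-.5,130+(v+.5)/4-.5),z)[:2]
b=cv2.imread("pics/t5.png")
C=[f(u,v,.04) for u,v in[(198,202),(142,416),(363,474),(415,255)]]
c=np.mean(C,0);print("axis from cups",c)
for k,p in enumerate(C):
    d=p-c;print(np.hypot(*d),np.degrees(np.arctan2(d[1],d[0]))-90*k)
for u,v,z in[(135,411,.117),(370,471,.117),(427,238,.117),(198,191,.077),(219,204,.15),(221,429,.15),(415,312,.15)]:
    d=f(u,v,z)-HUB;print(u,v,np.hypot(*d).round(4),np.degrees(np.arctan2(d[1],d[0])).round(2))
g=b[30:165,80:185];m=(g.min(2)>155).astype(np.uint8)
k=max(cv2.findContours(m,0,1)[0],key=cv2.contourArea).astype(float)[:,0]+[80,30]
mo=cv2.moments(k.astype(np.float32)[:,None]);cen=(mo['m10']/mo['m00'],mo['m01']/mo['m00'])
P=np.array([f(*q,.012) for q in k])
for nm,q in(("hub",HUB),("cups",c)):
    d=f(*cen,.012)-q;print(nm,"arrow centroid",np.hypot(*d),np.degrees(np.arctan2(d[1],d[0])))
    D=P-q;r=np.hypot(*D.T);an=np.degrees(np.arctan2(D[:,1],D[:,0]));i=r.argmin();print("tip",r[i],an[i],k[i],"ang range",an.min(),an.max(),"head mid",(an.min()+an.max())/2,"far",r.max(),an[r>r.max()-.015].mean())
```

```text
axis from cups [ 0.55782079 -0.0275423 ]
0.11488150977744298 31.358315624896886
0.11465924235150791 30.796846652524692
0.11560626554444307 -328.87458408714144
0.11512435396485708 -328.840650951294
135 411 0.1159 121.38
370 471 0.1151 -149.59
427 238 0.1142 -59.15
198 191 0.1153 30.94
219 204 0.0863 30.0
221 429 0.0845 151.17
415 312 0.0859 -87.81
hub arrow centroid 0.2081660706641185 31.722213269253484
tip 0.16664588110535009 31.790969153054114 [163. 153.] ang range 23.40288596418914 40.235147565414046 head mid 31.819016764801592 far 0.25765165614671276 31.922986172325913
cups arrow centroid 0.20765266188468656 31.66133051227854
tip 0.16613223639080776 31.71508291267012 [163. 153.] ang range 23.31779184778661 40.194401045220076 head mid 31.756096446503342 far 0.2571361504427784 31.873305390651552
```

The jar is within about 0.7° of the arrow line (roughly 1.4 mm at its radius), which is near my measurement noise. All four stand in their cups and the hand is clear, so I'm handing in.

```bash
python3 -c "
from station import hand_in
print(hand_in())"
```

```text
the job is handed in; nothing more can be done
None
```

The jar now stands in front of the arrow's point. I turned the carousel about 37° anticlockwise by pushing one spoke of the star handle with the closed fingers. I then backed off, lifted clear and handed in at about 6.2 s.

- **Alignment:** in the last clear top view, the four cups put the jar at 31.0° ± 0.3° about the axis. The arrow's tip, head and centroid put it at about 31.7°. That leaves roughly 0.7°, or about 1.4 mm at the jar. I left it because it is close to my measurement noise.
- **Side view:** this view agreed less well during the turn. It put the jar about 4° off the top view before and mid-push, mostly from rough pixel picking, so I relied on the top view. I did not re-measure the side view at the end.
- **Contents and contact:** all four items stood upright in their cups, and the hand was well clear. The highest force I read while pushing was about 3 N. I saw no contact with anything but the spoke, and did not re-measure where the flask, can and carton stand.

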